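# Close the moisture analyser's hood and hold its two blue keys

### The arm

A 7-joint arm with a two-finger parallel gripper is mounted at the origin on the work surface. World frame = base frame: x ahead of the robot, y to its left, z up, the work surface at z = 0. Lengths are in m, angles in rad, forces in N, time in s.
With the tool pointing down it reaches from about 0.4 to 0.85 m from the base axis. Payload 4.5 kg.
Tool frame: the origin (TCP) lies on the centre line of the jaws, within the pads' length; the fingertips stand 14 mm ahead of it and the grasp point (between the pads) lies 5 mm behind it (r.tcp_to_tips is the z of the fingertips in the tool frame, in m); z points along the fingers, y is the direction in which the jaws open and shut (so a half turn about z gives the same grasp; the last joint's range is limited). The gripper opens to 88 mm and grips with 3 to 60 N. Pads are 18 mm wide; open, the fingers measure 123 mm over their backs; the gripper's body (75 mm by 187 mm) begins 45 mm behind the grasp point.
Start: joints at [1.201, 0.689, -0.195, 1.565, 0.157, 0.902, -0.215], TCP at [0.246, -0.575, 0.253] pointing down, gripper open.
Joint ranges: [-3.01, 3.01], [-0.46, 2.08], [-1.47, 1.51], [0.13, 2.56], [-1, 4.14], [0.04, 2.09], [-2.66, 2.66]. Speed limits (rad/s): [2.57, 2.57, 3.14, 3.14, 3.14, 3.14, 3.14].

### API

Orientations are given as a unit quaternion [x, y, z, w].
In Python, from plant import r, viewer gives the robot as it stands.
- The arm moves only by the shell command python3 -m inch 'ROWS' [FORCE]. ROWS is JSON, a list of rows, each a list of 3 entries, a list of its own where there are three numbers: the closure, from 0 (fully open) to 1 (shut), then the shift along the tool's x, y, z in cm, then the turn about the tool's z in degrees. In form: [[fingers, [x, y, z], yaw], ...]. A call has 1 to 20 rows; each row is the pose to reach, as a shift and turn from the pose commanded when the call began, along the tool's axes at that moment; what a row does not reach only later rows make up. A row lasts 1/10 s, in which the tool goes at most 50 mm and 8.59 degrees, less where a joint would pass 70% of its speed; a pose out of reach is approached as far as the arm can. A call with a gripper value outside its range is refused whole. The fingers move at their own pace and stop on an object; FORCE is the grip in N (left out, the last holds). Time passes only in rows, so rows that repeat a pose let the fingers close. It gives the time, the measured TCP pose, the force and the opening at its end, in the units of the state.
- r.get_state(): the state, without advancing time (a new reading comes with each control period).
- viewer.snapshot(name): name is "scene" or "top"; returns the picture (400x640x3 uint8, red, green, blue); there is no depth.
- viewer.camera_params(name): a dict with "intrinsics" (3x3 intrinsics, pixels), "world_to_cam" (4x4, takes a point from world to camera coordinates). Camera axes: x right, y up, looking along -z (the intrinsics and any distortion apply to the point x, -y, -z); pixel columns grow to the right and rows downward; lengths in m; the calibration is good to about 2 mm. A picture is of the moment at which its call begins. camera_params takes no time and is no camera call.
- r.finish_job(): hands the job in, once; it reports no verdict.
Trained networks look in the newest picture that a camera, given by its name, has taken for a name from the list of things; names that differ only in an ending like _2 or _b are one class to them, and where a whole thing is asked for, a point or a joint stands for the part that bears it (a point fixed in the world has none). Each returns a list of dicts, best first, with "p" (0 to 1); they miss things now and then, are a little off and sometimes report something else, mostly with a low value. They report only what shows in the picture. A call takes as long as a camera call.
- viewer.outline_of(camera, name): "pixels" (400x640 bool, what is visible of it) and "bbox" ([left, top, width, height] in pixels, round what is visible of it).
The state is a dict: "clock": time; "q": joint angles; "qd": joint speeds; "joint_torque": joint torques, N m; "tool_pos": TCP position; "eef_rot": TCP orientation; "contact_force": force on the tool from outside, world axes, zero at the start; "moment": the same for the moment, N m; "opening": opening from 0.0 (shut) to 1.0 (fully open).
Only numpy, scipy, OpenCV 4.12 (cv2) and the standard library are available. Lean on these libraries where they do the work, as an engineer would, in place of code of your own. Each camera call takes 0.05 s, during which the arm holds its last target.

### The job

Start the built-in adjustment of the moisture analyser: first push its open hood down with the fingertips until it is fully closed, without gripping, slamming or lifting it. Then, with one fingertip on each, press the two blue keys together (never one without the other), hold both fully down for three full seconds, and let both come back up. Do not press the green key between them, and do not push, lift or knock any of the things that stand beside the analyser.

Things in the scene. Friction and masses are not known exactly. Their poses are not given: they have to be found in the camera images.
- analyser: White moisture analyser, fixed on the bench, 340 deep (x) x 200 wide (y) x 140 mm high when closed. Origin: centre of its underside. x points from its keypad (robot's side) to its back, y to the left, z up. Keypad: x -175 to -75 mm, 45 mm high in front, rising 10 degrees to the back (normal = z leaned 10 degrees to -x). At x +107 to +165 a fixed tower, 140 mm high.
- hood (a joint): Hood angle, rad: 0 fully closed (stop), grows as it opens (stop 1.25); starts at 0.55 to 0.95. Hinge axis: along the analyser's y through (100, 0, 125) mm in its frame. Friction holds it wherever it is left; about 2 to 8 N straight down near its front edge closes it.
- hood_front (a point): Middle of the front edge of the hood's flat top face; moves with the hood; at (-70, 0, 140) mm in the analyser's frame when closed. The white hood's top plate is 196 mm wide, 25 mm thick and reaches 170 mm from the hinge axis to this edge; its top face lies 15 mm above the axis when closed. A shallow skirt hangs under it.
- key_left (a joint): Travel of the left blue key, m: 0 up, 0.004 fully down; counts as pressed beyond 0.003. Moves square to the sloping keypad against a spring: 1.2 N to start, 2.4 N fully down; springs back by itself.
- key_right (a joint): Travel of the right blue key: as the left one.
- key_mid (a joint): Travel of the green key half-way between the blue ones: same kind of key; leave it unpressed.
- key_left_top (a point): Centre of the top of the left blue key (16 mm along the slope, 18 mm along y). The top is parallel to the sloping keypad and 7 mm proud of it, 3 mm when fully down. About (-148, 30, 57) mm in the analyser's frame; the blue keys are 60 mm apart, centre to centre.
- key_right_top (a point): Centre of the top of the right blue key, the same size, at about (-148, -30, 57) mm in the analyser's frame.
- key_mid_top (a point): Centre of the top of the green key, the same size, at about (-148, 0, 57) mm in the analyser's frame.
- dishes: Loose stack of aluminium sample dishes, 92 mm across, 23 mm high; origin at the centre of its underside. Beside the analyser; leave alone.
- beaker: Loose glass beaker, 54 mm across, 75 mm high; origin at the centre of its underside. Beside the analyser; leave alone.
- jar: Loose amber jar with a white cap, 60 mm across, 85 mm high; origin at the centre of its underside. Beside the analyser; leave alone.
- weight: Loose steel 100 g weight with a knob, 25 mm across, 41 mm high; origin at the centre of its underside. Beside the analyser; leave alone.
- tweezers: Loose steel tweezers lying along their x, 135 mm long, 9 mm high; origin near the middle of the underside. Beside the keypad; leave alone.

How it is judged:
By the outcome, as a careful person would: the job done as asked, in the order asked, and still so for the second after the job is handed in, with the robot touching nothing.
It also fails if it takes over 45 s, if anything falls off the work surface, if the arm or the gripper's body presses on something with over 40 N, if the wrist force passes 120 N, or if a joint passes its speed limit or range.

## Working session

There is one attempt and no reset: what is moved stays moved. The work goes in short steps, Python scripts to look and compute and a shell command to move; the robot and the scene stay as the last step left them, time stands still between calls to the robot, and variables do not carry over. Pictures are saved under pics/ and viewed, and the job is handed in when it is done.

```bash
mkdir -p pics; ls; python3 - <<'E'
from plant import r, viewer
import cv2
s=r.get_state(); print(s, r.tcp_to_tips)
for n in ("scene","top"):
    im=viewer.snapshot(n); cv2.imwrite(f"pics/{n}0.png",im[:,:,::-1]); p=viewer.camera_params(n); print(n,p)
for n in ("scene","top"):
  for k in ("analyser","hood","key_left","key_mid","key_right","dishes","beaker","jar","weight","tweezers"):
    o=viewer.outline_of(n,k); print(n,k,[(round(d["p"],2),d["bbox"]) for d in o][:3])
E
```

```text
pics
{'clock': 0.0, 'q': array([ 1.20078769,  0.6899782 , -0.19450448,  1.56632465,  0.15729033,
        0.90251101, -0.21507327]), 'qd': array([-1.31591592e-03, -5.66875139e-04,  1.03949997e-03, -1.57939480e-03,
        9.00917191e-05, -2.53613222e-04,  7.08182417e-04]), 'joint_torque': array([ 1.16509938e-03, -5.27566087e+01, -1.26725111e+00, -1.53427255e+01,
       -5.28451125e-02,  6.28256865e-03,  1.67863777e-04]), 'tool_pos': array([ 0.24529337, -0.57419823,  0.25191855]), 'eef_rot': array([ 9.79676492e-01,  2.00581985e-01, -2.48339976e-04, -8.81296768e-04]), 'contact_force': array([1.43863924, 0.24391982, 0.1261276 ]), 'moment': array([ 0.0080057 ,  0.00556246, -0.00250157]), 'opening': 0.9982021453448326} 0.014
scene {'intrinsics': array([[493.94531337,   0.        , 313.44069571],
       [  0.        , 493.94531337, 198.43238571],
       [  0.        ,   0.        ,   1.        ]]), 'world_to_cam': array([[-0.73122109,  0.68200234, -0.01373015,  0.39951507],
       [-0.5879295 , -0.61989696,  0.51967939,  0.32776765],
       [ 0.34591128,  0.38807289,  0.85425103, -1.4080896
[... 728 characters left out ...]
(0.36, [329.9, 143.1, 6.0, 9.2])]
scene dishes [(0.6, [300.8, 259.0, 42.3, 40.5])]
scene beaker [(0.83, [205.3, 159.3, 23.3, 26.7])]
scene jar [(0.58, [349.9, 202.1, 29.7, 42.7])]
scene weight []
scene tweezers [(0.53, [287.5, 112.3, 14.8, 12.2])]
top analyser [(0.81, [302.0, 121.5, 124.8, 175.7])]
top hood [(0.98, [303.4, 145.0, 123.0, 69.4])]
top key_left []
top key_mid []
top key_right [(0.63, [364.7, 275.5, 9.0, 8.0])]
top dishes [(0.82, [245.9, 146.1, 43.8, 38.1]), (0.47, [364.4, 275.7, 7.8, 8.1])]
top beaker [(0.66, [418.3, 145.4, 30.4, 32.4])]
top jar [(0.94, [256.1, 219.0, 27.7, 29.0]), (0.35, [348.8, 274.6, 11.9, 8.7])]
top weight []
top tweezers [(0.56, [431.9, 240.3, 12.4, 62.2])]
```

View pics/scene0.png

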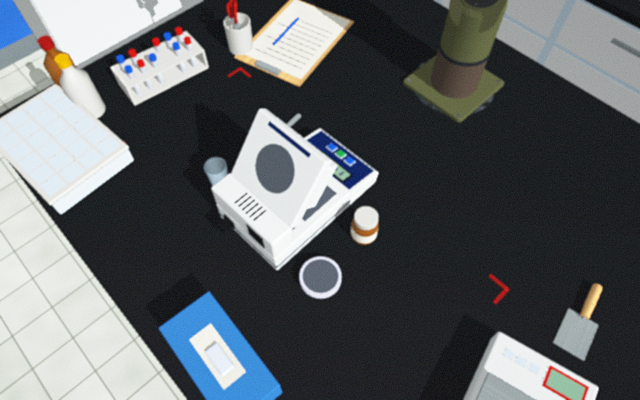

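View pics/top0.png

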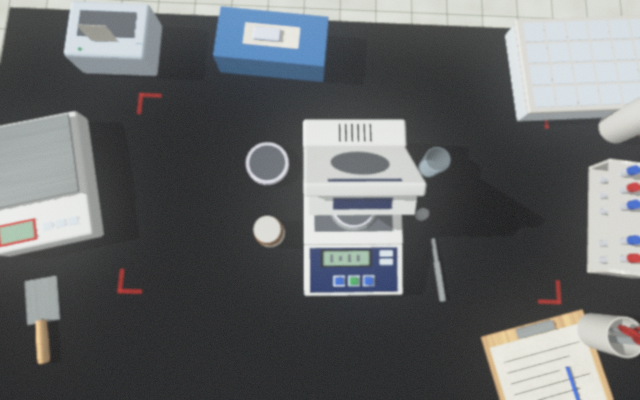

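```bash
python3 - <<'E'
import cv2
im=cv2.imread("pics/top0.png")[110:310,230:460]; cv2.imwrite("pics/top0c.png",cv2.resize(im,None,fx=3,fy=3,interpolation=cv2.INTER_CUBIC)[:600])
im=cv2.imread("pics/scene0.png")[100:300,190:400]; cv2.imwrite("pics/scene0c.png",cv2.resize(im,None,fx=3,fy=3,interpolation=cv2.INTER_CUBIC)[:600])
E
```

```text
(no output)
```

View pics/top0c.png

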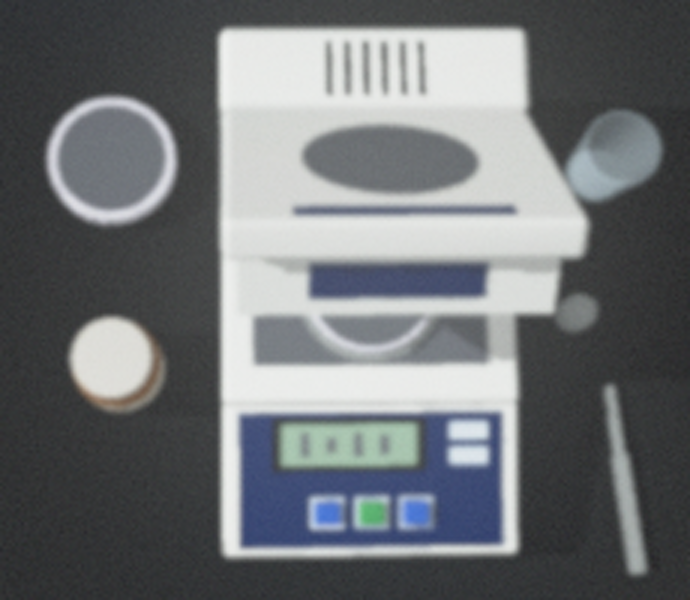

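View pics/scene0c.png

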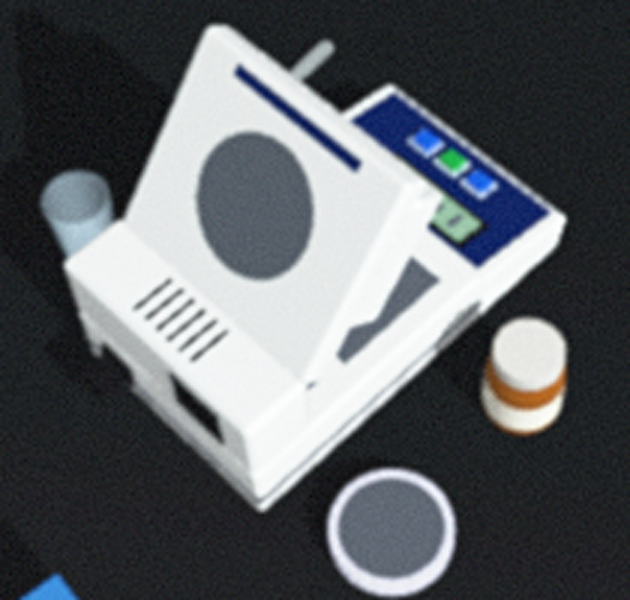

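```bash
cat > fit.py <<'E'
import numpy as np
from plant import viewer
P={n:viewer.camera_params(n) for n in("top","scene")}
def proj(n,p):
    p=np.atleast_2d(p); c=P[n]["world_to_cam"]; K=P[n]["intrinsics"]
    q=p@c[:3,:3].T+c[:3,3]; q=q*[1,-1,-1]; u=q@K.T; return u[:,:2]/u[:,2:]
def A(v,p):
    p=np.atleast_2d(p)/1000; c,s=np.cos(v[2]),np.sin(v[2])
    return np.c_[v[0]+c*p[:,0]-s*p[:,1], v[1]+s*p[:,0]+c*p[:,1], p[:,2]]
def H(th,p): # hinge local x,y,z
    p=np.atleast_2d(p); c,s=np.cos(th),np.sin(th)
    return np.c_[100+p[:,0]*c+p[:,2]*s, p[:,1], 125-p[:,0]*s+p[:,2]*c]
E
python3 - <<'E'
from fit import *
from scipy.optimize import least_squares
T=lambda x,y:(230+x/3,110+y/3); S=lambda x,y:(190+x/3,100+y/3)
keys=[(-148,30,57),(-148,0,57),(-148,-30,57)]
obs=[]
for k,p in zip(keys,[T(327,512),T(372,512),T(416,512)]): obs.append(("top",k,0,p))
for k,p in zip(keys,[S(480,183),S(453,160),S(426,140)]): obs.append(("scene",k,0,p))
obs+= [("top",(165,100,140),0,T(220,29)),("top",(165,-100,140),0,T(525,29)),("top",(-175,100,45),0,T(222,553)),("top",(-175,-100,45),0,T(518,553))]
obs+= [("scene",(-175,100,45),0,S(565,218)),("scene",(-175,-100,45),0,S(390,86))]
obs+= [("top",(-170,98,15),1,T(219,220)),("top",(-170,-98,15),1,T(587,220)),("scene",(-170,-98,15),1,S(212,27)),("scene",(-170,98,15),1,S(413,185))]
def res(v,full=0):
    o=[]
    for n,k,h,p in obs:
        o.append(proj(n,A(v,H(v[3],k) if h else k))[0]-p)
    return np.array(o) if full else np.ravel(o)
f=least_squares(res,[.6,-.05,0,.7],loss="soft_l1"); v=f.x; print(v)
for o,e in zip(obs,res(v,1)): print(o[0],o[1],e.round(1))
print("keys",A(v,keys).round(4)); print("front",A(v,H(v[3],(-170,0,15))).round(4), "closed",A(v,(-70,0,140)))
np.save("v.npy",v)
# objects: top bbox centers on given height
def ray(n,uv,z):
    g=least_squares(lambda q:(proj(n,[q[0],q[1],z])[0]-uv),[.6,0]).x; return g
for nm,uv,z in [("dishes",(268,165),.02),("jar",T(112,357),.085),("beaker",T(620,150),.075),("weight",T(577,312),.041),("twA",T(610,388),.005),("twB",T(637,570),.005)]: 
    g=ray("top",uv,z); c,s=np.cos(v[2]),np.sin(v[2]); d=g-v[:2]; print(nm,g.round(3),"local mm",(np.array([c*d[0]+s*d[1],-s*d[0]+c*d[1]])*1000).round())
E
```

```text
[ 0.58132322 -0.01238641  0.03669345  0.89270494]
top (-148, 30, 57) [-0.3 -0.3]
top (-148, 0, 57) [-0.4 -0.5]
top (-148, -30, 57) [-0.3 -0.6]
scene (-148, 30, 57) [ 0.7 -1.8]
scene (-148, 0, 57) [ 0.7 -1. ]
scene (-148, -30, 57) [ 0.9 -1.2]
top (165, 100, 140) [-0.5 -2.4]
top (165, -100, 140) [ 0.2 -2.3]
top (-175, 100, 45) [ 0.1 -0.1]
top (-175, -100, 45) [-0.5 -1.3]
scene (-175, 100, 45) [ 0.9 -0.6]
scene (-175, -100, 45) [ 0.4 -1.4]
top (-170, 98, 15) [0.1 0.3]
top (-170, -98, 15) [ 0.9 -0.2]
scene (-170, -98, 15) [-0.9 -1.6]
scene (-170, 98, 15) [ 0.5 -0.1]
keys [[ 0.4323  0.0122  0.057 ]
 [ 0.4334 -0.0178  0.057 ]
 [ 0.4345 -0.0478  0.057 ]]
front [[ 0.5864 -0.0122  0.2668]] closed [[ 0.51137034 -0.01495438  0.14      ]]
dishes [0.677 0.17 ] local mm [102. 179.]
jar [0.529 0.158] local mm [-46. 172.]
beaker [ 0.685 -0.187] local mm [  97. -178.]
weight [ 0.575 -0.164] local mm [ -12. -151.]
twA [ 0.525 -0.197] local mm [ -63. -183.]
twB [ 0.396 -0.214] local mm [-192. -195.]
```

```bash
python3 -m inch '[[0.52,[1,-0.7,-2],3],[0.52,[3.5,-2.5,-4.5],9],[0.52,[7.2,-5.1,-6.1],16],[0.52,[11,-7.8,-6.1],21],[0.52,[14.8,-10.5,-6.1],21],[0.52,[18.6,-13.1,-6.1],21],[0.52,[22.4,-15.8,-6.1],21],[0.52,[26.2,-18.5,-6.1],21],[0.52,[30,-21.2,-6.1],21],[0.52,[33.8,-23.9,-6.1],21],[0.52,[37.6,-26.6,-6.1],21],[0.52,[41.4,-29.3,-6.1],21],[0.52,[45,-31.8,-6.1],21],[0.52,[48.5,-34.3,-6.1],21],[0.52,[51.2,-36.2,-6.1],21],[0.52,[53,-37.5,-6.1],21],[0.52,[53.9,-38.1,-6.1],21],[0.52,[53.9,-38.1,-6.1],21],[0.52,[53.9,-38.1,-6.1],21]]'
python3 - <<'E'
from plant import r, viewer
from fit import *
import cv2
from scipy.spatial.transform import Rotation as R
for n in ("scene","top"):
    im=viewer.snapshot(n); cv2.imwrite(f"pics/{n}1.png",im[:,:,::-1])
a=cv2.imread("pics/scene1.png"); cv2.imwrite("pics/s1c.png",cv2.resize(a[40:290,160:420],None,fx=2.3,fy=2.3))
s=r.get_state(); print(s["tool_pos"],R.from_quat(s["eef_rot"]).as_matrix().round(4),s["contact_force"],s["opening"],s["clock"])
E
```

```text
clock: 3.0
tool_pos: [0.591, -0.0143, 0.3136]
eef_rot: [1.0, 0.018, -0.0, 0.001]
contact_force: [-0.3, -0.2, 0.1]
opening: 0.48
[ 0.590888   -0.01469236  0.31378861] [[ 9.994e-01  3.450e-02 -5.000e-04]
 [ 3.450e-02 -9.994e-01 -1.300e-03]
 [-6.000e-04  1.300e-03 -1.000e+00]] [-0.14824315 -0.63042145 -0.38243956] 0.4816406415095508 3.1
```

View pics/s1c.png

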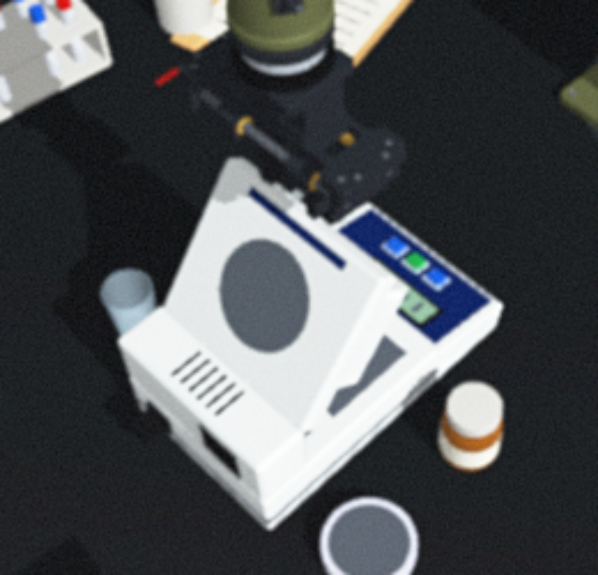

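View pics/top1.png

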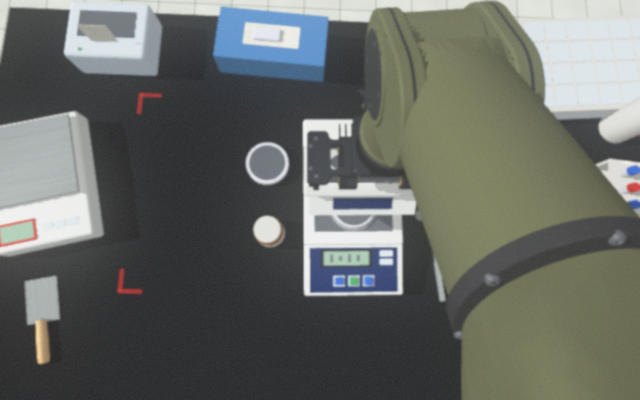

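```bash
python3 - <<'E'
from fit import *
import cv2
v=np.load("v.npy")
a=cv2.imread("pics/scene1.png")
c=np.array([.5909,-.0147,.2998]); y=np.array([.0345,-.9994,-.0013])
pts=[c+y*.021,c-y*.021,c+y*.0385,c-y*.0385]
u=proj("scene",pts);print((u).round(1)); w=proj("scene",A(v,H(v[3],[(-170,98,15),(-170,0,15),(-170,-98,15)])));print(w.round(1))
f=6;z=cv2.resize(a[90:180,240:350],None,fx=f,fy=f,interpolation=cv2.INTER_CUBIC)
z=cv2.convertScaleAbs(z,alpha=1.6,beta=20)
for q in u: cv2.circle(z,tuple(int(t) for t in (q-[240,90])*f),4,(0,0,255),1)
for q in w: cv2.circle(z,tuple(int(t) for t in (q-[240,90])*f),4,(0,255,0),1)
cv2.imwrite("pics/s1z.png",z)
E
```

```text
[[281.8 117.3]
 [296.8 129.1]
 [275.7 112.5]
 [303.2 134.1]]
[[328.2 161.5]
 [292.7 133.4]
 [259.8 107.4]]
```

View pics/s1z.png

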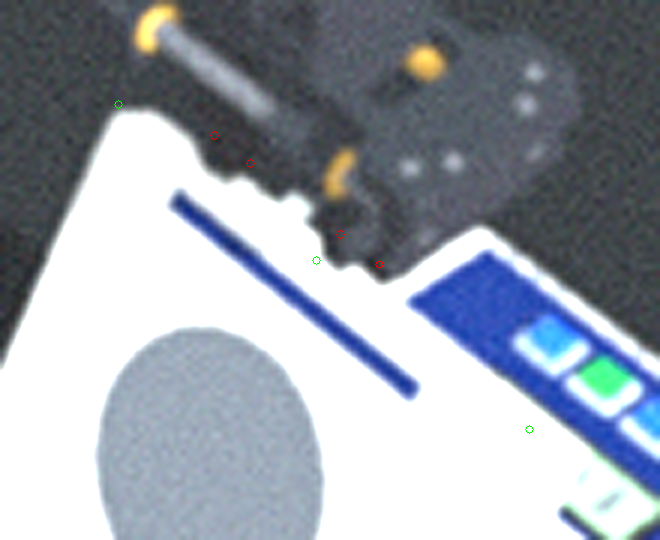

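```bash
python3 -m inch '[[0.52,[0,0,1],0],[0.52,[0,0,2.2],0],[0.52,[0,0,3],0],[0.52,[0,0,3.3],0],[0.52,[-0.3,0,3.6],0],[0.52,[-0.6,0,3.85],0],[0.52,[-1.2,0,4.3],0],[0.52,[-1.8,0,4.8],0],[0.52,[-2.4,0,5.4],0],[0.52,[-3,0,6],0],[0.52,[-3.5,0,6.6],0],[0.52,[-3.5,0,6.6],0]]'
python3 - <<'E'
from plant import r, viewer
import cv2
im=viewer.snapshot("scene")[:,:,::-1]; cv2.imwrite("pics/s2.png",cv2.resize(im[80:280,190:400],None,fx=2.8,fy=2.8))
s=r.get_state(); print(s["tool_pos"],s["contact_force"],s["moment"],s["clock"])
E
```

```text
clock: 4.3
tool_pos: [0.5547, -0.0142, 0.2466]
eef_rot: [1.0, 0.019, -0.002, 0.0]
contact_force: [0.2, -0.4, 0.3]
opening: 0.479
[ 0.55616357 -0.01400653  0.24714189] [ 0.78936814  0.14883492 -0.1419053 ] [ 0.02158819  0.03709813 -0.04314131] 4.35
```

View pics/s2.png

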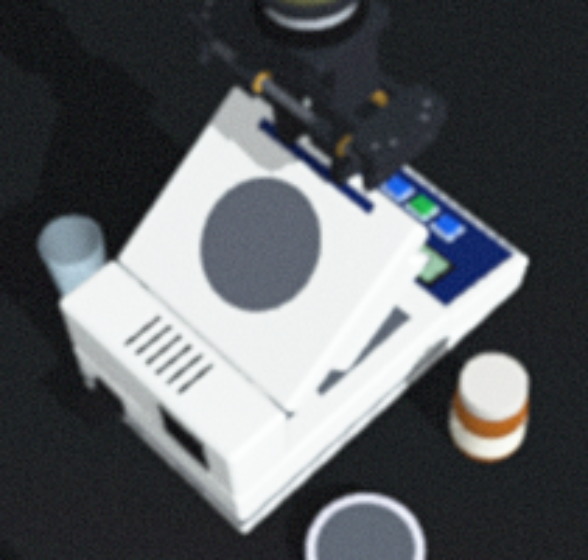

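```bash
python3 -m inch '[[0.52,[-0.4,0,0.5],0],[0.52,[-0.8,0,1.2],0],[0.52,[-1.3,0,1.9],0],[0.52,[-1.7,0,2.6],0],[0.52,[-2.1,0,3.4],0],[0.52,[-2.4,0,4.2],0],[0.52,[-2.7,0,5],0],[0.52,[-2.9,0,5.8],0],[0.52,[-3.1,0,6.6],0],[0.52,[-3.2,0,7.3],0],[0.52,[-3.3,0,7.9],0],[0.52,[-3.3,0,8.4],0],[0.52,[-3.3,0,8.7],0],[0.52,[-3.3,0,8.9],0],[0.52,[-3.3,0,9.1],0],[0.52,[-3.3,0,9.2],0],[0.52,[-3.3,0,9.3],0],[0.52,[-3.3,0,9.4],0],[0.52,[-3.3,0,9.4],0]]'
python3 - <<'E'
from plant import r, viewer
import cv2
im=viewer.snapshot("scene")[:,:,::-1]; cv2.imwrite("pics/s3.png",cv2.resize(im[80:280,190:400],None,fx=2.8,fy=2.8))
s=r.get_state(); print(s["tool_pos"],s["contact_force"],s["moment"],s["clock"])
E
```

```text
clock: 6.25
tool_pos: [0.5237, -0.0152, 0.1544]
eef_rot: [1.0, 0.019, 0.0, 0.0]
contact_force: [-2.2, 0.4, 6.4]
opening: 0.477
[ 0.52372159 -0.01513153  0.15446205] [-2.11767589 -0.28247449  6.61450131] [ 0.05736874  0.45849694 -0.03461633] 6.3
```

View pics/s3.png

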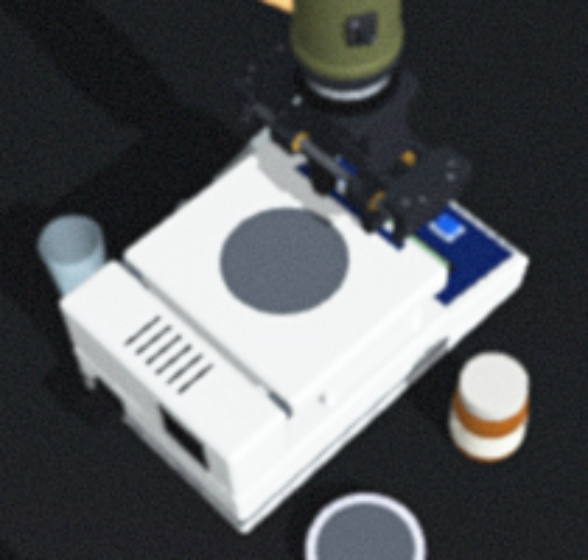

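Nearly flat: tips at z=0.1405 with 6.5 N. I'll press slowly on to the stop and watch the force climb.

```bash
python3 -m inch '[[0.52,[0,0,0.1],0],[0.52,[0,0,0.2],0],[0.52,[0,0,0.2],0],[0.52,[0,0,0.2],0]]'; python3 -m inch '[[0.52,[0,0,0.1],0],[0.52,[0,0,0.2],0],[0.52,[0,0,0.2],0],[0.52,[0,0,0.2],0]]'
```

```text
clock: 6.7
tool_pos: [0.5237, -0.0151, 0.1543]
eef_rot: [1.0, 0.019, 0.001, 0.0]
contact_force: [-5.8, 0.2, 23.5]
opening: 0.48
clock: 7.1
tool_pos: [0.5237, -0.0152, 0.1541]
eef_rot: [1.0, 0.019, 0.001, 0.0]
contact_force: [-9.5, 0.3, 41.8]
opening: 0.479
```

```bash
python3 -m inch '[[0.52,[0,0,-0.5],0],[0.52,[0,0,-2],0],[0.52,[0,0,-4],0],[0.52,[-1,0,-5],0],[0.52,[-3,0,-5],0],[0.52,[-6,-0.1,-5],0],[0.52,[-8.3,-0.1,-4],0],[0.52,[-9.3,-0.1,-2],0],[0.52,[-9.3,-0.1,1],0],[0.52,[-9.3,-0.1,3.5],0],[0.52,[-9.3,-0.1,5],0],[0.52,[-9.3,-0.1,5],0],[0.52,[-9.3,-0.1,5],0]]'
python3 - <<'E'
from plant import r, viewer
from fit import *
import cv2
for n in ("scene","top"):
    im=viewer.snapshot(n)[:,:,::-1]; cv2.imwrite(f"pics/{n}4r.png",im)
im=cv2.imread("pics/scene4r.png");cv2.imwrite("pics/s4.png",cv2.resize(im[80:280,190:400],None,fx=2.8,fy=2.8))
s=r.get_state(); p=s["tool_pos"];v=np.load("v.npy");d=p-[v[0],v[1],0];c,q=np.cos(v[2]),np.sin(v[2])
print(p,"local",c*d[0]+q*d[1],-q*d[0]+c*d[1],"tips z",p[2]-.014,s["eef_rot"],s["contact_force"],s["clock"])
print(viewer.outline_of("scene","hood")[0]["bbox"])
print([ (n,[(round(o["p"],2),o["bbox"]) for o in viewer.outline_of("scene",n)][:2]) for n in("key_left","key_right","key_mid")])
E
```

```text
clock: 8.4
tool_pos: [0.4302, -0.0177, 0.0999]
eef_rot: [1.0, 0.019, -0.0, 0.0]
contact_force: [-0.1, -0.9, 0.3]
opening: 0.476
[ 0.43087912 -0.01765136  0.1005171 ] local -0.15053597993491402 0.00025767725886586927 tips z 0.08651710443000031 [ 9.99827561e-01  1.85574959e-02  6.84201775e-04 -4.68352625e-06] [0.11829368 0.4220322  0.61627236] 8.5
[235.9, 131.5, 117.3, 98.6]
[('key_left', []), ('key_right', [(0.5, [331.0, 142.7, 3.4, 8.1]), (0.27, [300.6, 257.7, 41.5, 42.5])]), ('key_mid', [])]
```

View pics/s4.png

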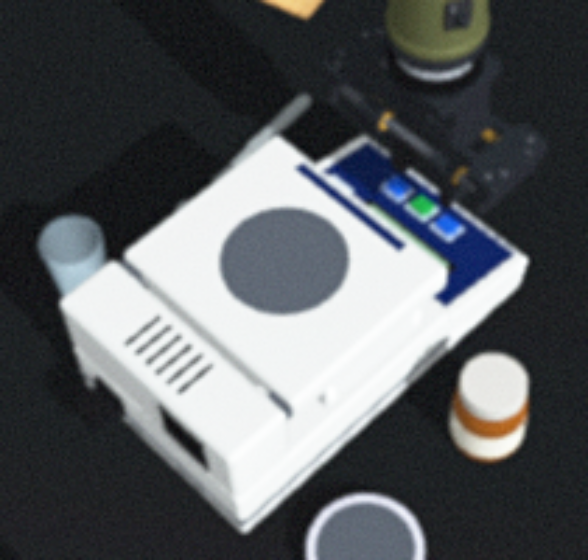

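View pics/top4r.png

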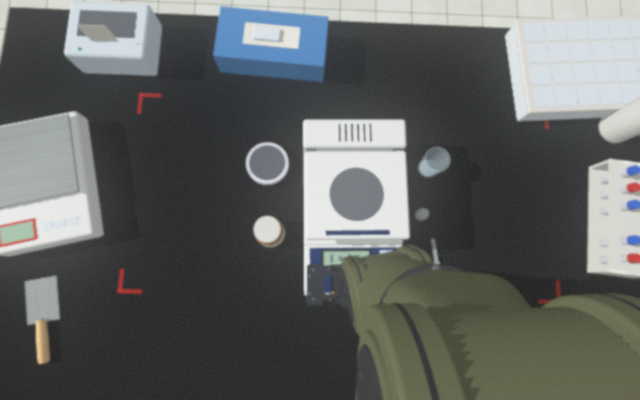

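```bash
python3 -m inch '[[0.52,[0,0,1],0],[0.52,[0,0,1.8],0],[0.52,[0,0,2.4],0],[0.52,[0,0,2.5],0],[0.52,[0,0,2.5],0],[0.52,[0,0,2.5],0]]'
python3 - <<'E'
from plant import r, viewer
from fit import *
import cv2
im=viewer.snapshot("scene")[:,:,::-1]
s=r.get_state(); p=s["tool_pos"];print(p,s["contact_force"])
y=np.array([.0371,-.9993,0]);x=np.array([.9993,.0371,0]);c=p-[0,0,.014]
f=6;o=np.array([290,100]);z=cv2.resize(im[100:200,290:400],None,fx=f,fy=f,interpolation=cv2.INTER_CUBIC);z=cv2.convertScaleAbs(z,alpha=1.5,beta=20)
cv2.imwrite("pics/s5raw.png",z)
for sg in(1,-1):
  q=proj("scene",[c+x*a+y*sg*b for a,b in((.009,.021),(.009,.0385),(-.009,.0385),(-.009,.021))])
  cv2.polylines(z,[((q-o)*f).astype(int)],True,(0,0,255),1)
cv2.imwrite("pics/s5.png",z)
E
```

```text
clock: 9.3
tool_pos: [0.4306, -0.0176, 0.0747]
eef_rot: [1.0, 0.019, -0.0, 0.0]
contact_force: [0.2, -0.3, 1.0]
opening: 0.479
[ 0.43065793 -0.01762912  0.07480918] [ 0.68865645  0.52096428 -0.43628971]
```

View pics/s5.png

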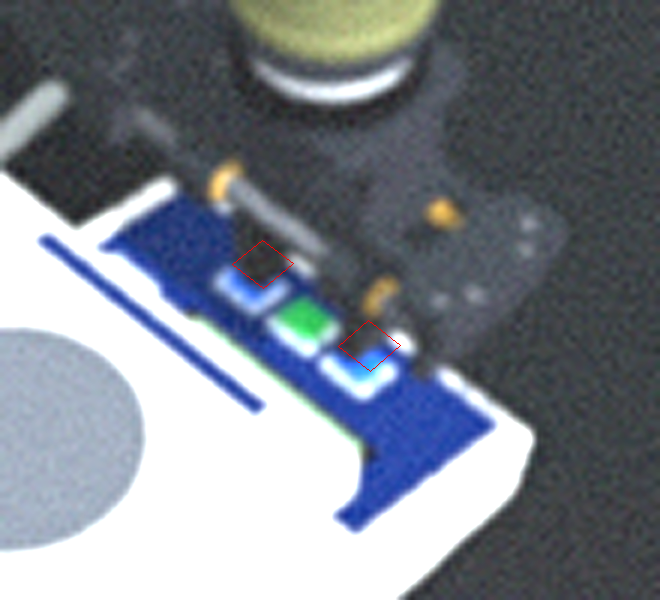

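View pics/s5raw.png

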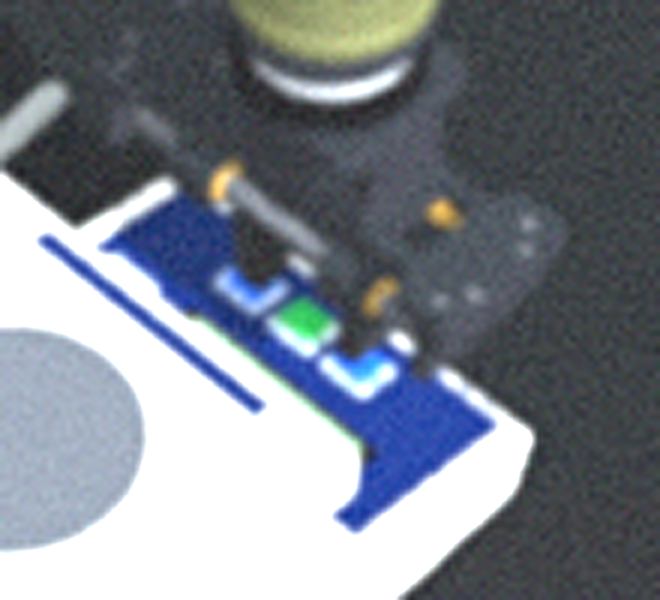

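The fingertips (zoom ≈(265,265) and (370,345)) stand squarely over the two blue keys and clear of the green one. Pressing now.

```bash
python3 -m inch '[[0.52,[0,0,0.2],0],[0.52,[0,0,0.7],0],[0.52,[0,0,0.9],0],[0.52,[0,0,0.9],0],[0.52,[0,0,0.9],0]]'
```

```text
clock: 9.85
tool_pos: [0.4316, -0.0176, 0.0677]
eef_rot: [1.0, 0.019, 0.001, 0.0]
contact_force: [-1.2, 0.3, 25.6]
opening: 0.478
```

```bash
python3 - <<'E'
from plant import r
s=r.get_state();print(s["contact_force"],s["moment"],s["tool_pos"])
E
for i in 1; do :; done
python3 -m inch '[[0.52,[0,0,0.1],0],[0.52,[0,0,0.1],0],[0.52,[0,0,0.1],0],[0.52,[0,0,0.1],0],[0.52,[0,0,0.1],0],[0.52,[0,0,0.1],0],[0.52,[0,0,0.1],0],[0.52,[0,0,0.1],0],[0.52,[0,0,0.1],0],[0.52,[0,0,0.1],0],[0.52,[0,0,0.1],0],[0.52,[0,0,0.1],0],[0.52,[0,0,0.1],0],[0.52,[0,0,0.1],0],[0.52,[0,0,0.1],0],[0.52,[0,0,0.1],0],[0.52,[0,0,0.1],0],[0.52,[0,0,0.1],0],[0.52,[0,0,0.1],0],[0.52,[0,0,0.1],0]]'
python3 - <<'E'
from plant import r,viewer
import cv2
s=r.get_state();print(s["contact_force"],s["moment"],s["tool_pos"])
im=viewer.snapshot("scene")[:,:,::-1]
f=6;z=cv2.resize(im[100:200,290:400],None,fx=f,fy=f,interpolation=cv2.INTER_CUBIC);z=cv2.convertScaleAbs(z,alpha=1.5,beta=20)
cv2.imwrite("pics/s6.png",z)
E
```

```text
[-1.23306084  0.29129781 25.64657892] [0.12649054 0.11327419 0.03225434] [ 0.43157172 -0.01760123  0.06770174]
clock: 11.85
tool_pos: [0.4316, -0.0176, 0.0676]
eef_rot: [1.0, 0.019, 0.001, 0.0]
contact_force: [-2.9, 0.6, 31.3]
opening: 0.481
[-2.87891175  0.58648235 31.27233132] [0.26846585 0.33715003 0.0161959 ] [ 0.43161995 -0.01761891  0.06755595]
```

View pics/s6.png

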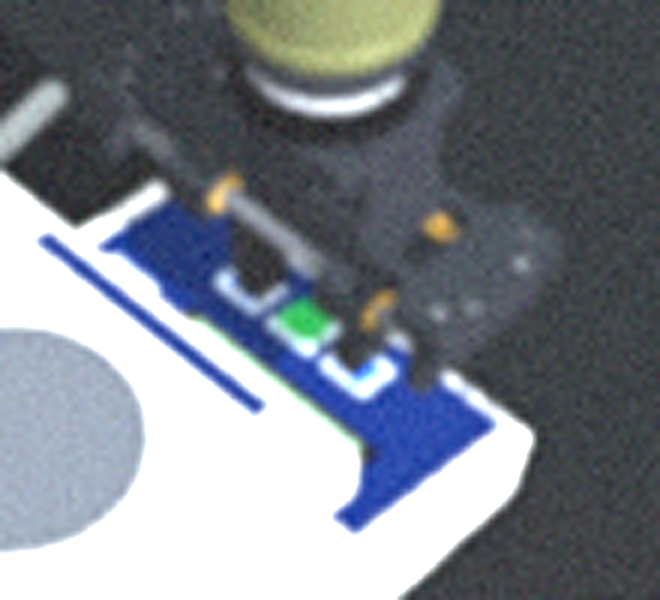

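```bash
python3 -m inch '[[0.52,[0,0,0],0],[0.52,[0,0,0],0],[0.52,[0,0,0],0],[0.52,[0,0,0],0],[0.52,[0,0,0],0],[0.52,[0,0,0],0],[0.52,[0,0,0],0],[0.52,[0,0,0],0],[0.52,[0,0,0],0],[0.52,[0,0,0],0],[0.52,[0,0,0],0],[0.52,[0,0,0],0],[0.52,[0,0,0],0],[0.52,[0,0,0],0],[0.52,[0,0,-1.5],0],[0.52,[0,0,-4],0],[0.52,[0,0,-7],0],[0.52,[0,0,-11],0],[0.52,[0,0,-13],0],[0.52,[0,0,-13],0]]'
python3 - <<'E'
from plant import r,viewer
import cv2
s=r.get_state();print(s["contact_force"],s["tool_pos"],s["clock"])
im=viewer.snapshot("scene")[:,:,::-1]
cv2.imwrite("pics/s7.png",cv2.resize(im[80:280,190:400],None,fx=2.8,fy=2.8))
cv2.imwrite("pics/t7.png",viewer.snapshot("top")[:,:,::-1])
E
```

```text
clock: 13.9
tool_pos: [0.4327, -0.0179, 0.1976]
eef_rot: [1.0, 0.018, 0.002, 0.0]
contact_force: [0.4, -0.1, -0.7]
opening: 0.478
[ 0.44976785 -0.1023157  -0.66494558] [ 0.43270693 -0.01791553  0.19755276] 13.9
```

View pics/s7.png

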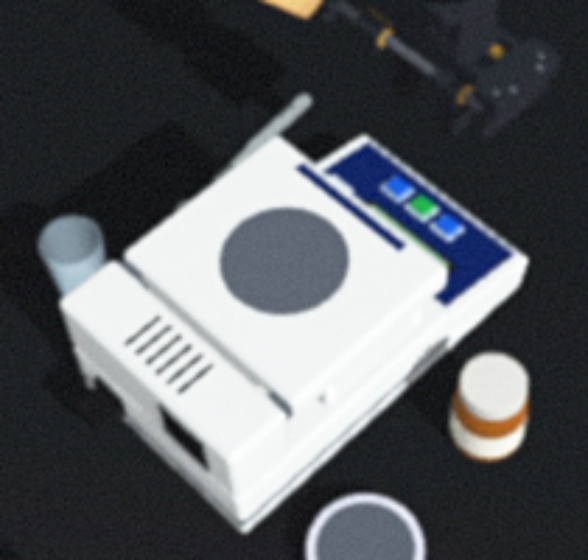

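View pics/t7.png

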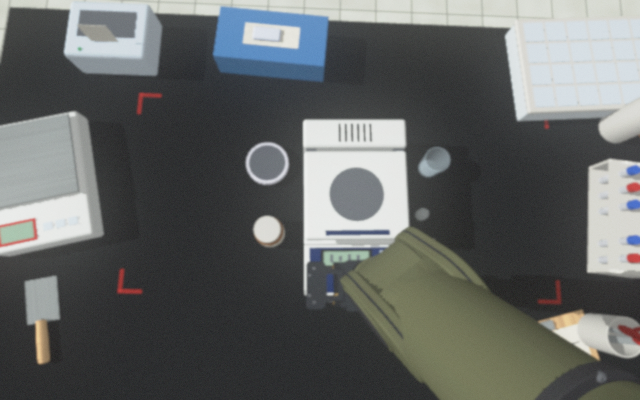

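```bash
python3 -c "
from plant import r
r.finish_job()"
```

```text
the job is handed in; nothing more can be done
```

The job is handed in: the hood is closed, and both blue keys were pressed together, held and released. The robot clock read about 14 s. `finish_job` gave no verdict.

- **Hood:** I pushed it down with the spread fingertips along its arc. It met its stop with the tips at z ≈ 0.140 m, the height given for the closed hood. The force then rose to about 42 N in two 2 mm steps with almost no further movement. Pictures show it flat.
- **Blue keys:** One fingertip was on each key and both went down together. The tips stopped at z ≈ 0.054 m, the height I expected for fully down. I held them there for about 3.5 s under 25–31 N. The moment reading suggests both keys carried load, split about 64/36. I had no direct reading of key travel, so "fully down" rests on that height and force.
- **Release:** The arm rose straight up, and the last pictures show both blue keys back up.
- **Green key:** The tips stayed clear of it, and it looks unpressed.
- **Things beside the analyser:** The dishes, jar, beaker and weight look unmoved. The tweezers are unmoved in the scene view, but the arm hid them in the last top view.
- **Finish:** The arm ended about 13 cm above the keypad, with contact force near zero.
- **Detection:** The trained networks mostly missed or misplaced the keys. I located the analyser from points I picked by hand in both pictures. These agreed with the fit to about 1–2 pixels.

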